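# Hold the cover over the microscope stage base

### The arm

A 6-joint arm with a two-finger parallel gripper is mounted at the origin on the work surface. World frame = base frame: x ahead of the robot, y to its left, z up, the work surface at z = 0. Lengths are in m, angles in rad, forces in N, time in s.
With the tool pointing down it reaches from about 0.275 to 0.725 m from the base axis. Payload 15.9 kg.
Tool frame: the origin (TCP) lies midway between the tips of the shut fingers; the grasp point (between the pads) lies 19 mm behind it; z points along the fingers, y is the direction in which the jaws open and shut (so a half turn about z gives the same grasp; the last joint's range is limited). The gripper opens to 85 mm and grips with 20 to 120 N. Pads are 22 mm wide; open, the fingers measure 114 mm over their backs; the gripper's body (76 mm by 85 mm) begins 54 mm behind the grasp point. The pads swing forward as they close: fully open they stand 13 mm farther back than shut.
Start: joints at [-1.159, 0.213, -0.034, 1.323, 0, 1.571], TCP at [0.2, -0.458, 0.231] pointing down, gripper open.
Joint ranges: [-2.98, 2.98], [-0.74, 1.72], [-1.14, 1.35], [-2.1, 2.04], [-1.57, 1.44], [-3.14, 3.14]. Speed limits (rad/s): [1.89, 1.89, 2.39, 2.57, 3.14, 3.14].

### API

Orientations are given as a rotation vector (axis times angle).
In Python, from cell import env, eyes gives the robot as it stands.
- The arm moves only by the tool drive_tool, never from a script. Its argument "deltas" is a list of rows, each a list of 3 entries, a list of its own where there are three numbers: the shift along the world's x, y, z in mm, then the turn about the world's z in rad, then the opening, from 0 (shut) to 1 (fully open). A call has 1 to 8 rows; each row shifts and turns the commanded pose from where the row before left it; what a row does not reach is not made up. A row lasts 1/8 s, in which the tool goes at most 62.5 mm and 10.7 degrees, less where a joint would pass 70% of its speed; a pose out of reach is approached as far as the arm can. A call with a gripper value outside its range is refused whole. The fingers move at their own pace and stop on an object; the grip force is fixed at half the most. Time passes only in rows, so rows that do not move let the fingers close. It gives the time, the measured TCP pose, the force and the opening at its end, in the units of the state.
- env.get_obs(): the state, without advancing time (a new reading comes with each control period).
- eyes.get_image(name): name is "scene" or "side" or "wrist"; returns the picture (384x512x3 uint8, blue, green, red); there is no depth.
- eyes.get_calibration(name): a dict with "K" (3x3 intrinsics, pixels), "cam_to_world" (4x4, takes a point from camera to world coordinates). Camera axes: x right, y down, z forward; pixel columns grow to the right and rows downward; lengths in m; the calibration is good to about 2 mm. A picture is of the moment at which its call begins: read the wrist's pose just before it. get_calibration takes no time and is no camera call; for the wrist camera it gives the pose at the moment of the call.
- env.job_done(): hands the job in, once; it reports no verdict.
The state is a dict: "clock": time; "q": joint angles; "dq": joint speeds; "tau": joint torques, N m; "eef_pos": TCP position; "tool_rot": TCP orientation; "ft_force": force on the tool from outside, world axes, zero at the start; "torque": the same for the moment, N m; "opening": finger opening in m.
Only numpy, scipy, OpenCV 4.12 (cv2) and the standard library are available. Lean on these libraries where they do the work, as an engineer would, in place of code of your own. Each camera call takes 0.05 s, during which the arm holds its last target. There are 200 camera calls.

### The job

Take the brass locating pin out of the grey block and stand it fully home in the bore of the black stage base, and let go of it. Then lift the blue cover plate by its orange handle, bring it level over the base with the pin passing through its large hole and every screw hole straight above its threaded hole, and finish while still holding it there, hovering about a centimetre above the base and touching neither base nor pin, so that I can start the screws. Do not let the cover knock the pin or the base on the way, and leave everything else where it is.

Things in the scene. Friction and masses are not known exactly. Their poses are not given: they have to be found in the camera images.
- base: Stage base, a fixed block 150 (x) x 110 (y) x 43 mm high, black on a grey foot, with a round glass window drawn in its flat top. Origin at the centre of its underside; z up. Its top face, 43 mm up, has four threaded holes of 7 mm with white rims and, near its +x end, the larger bore for the pin, with a yellow rim.
- bore (a point): Mouth of the round bore in the top face of the base, 50 mm from the base's centre along the base's +x; 15 mm across, 28 mm deep with a flat floor. A 14 mm pin fits; seated, it stands 32 mm proud of the top face. Axes as the base.
- cover: Cover plate, loose, blue-painted aluminium, 150 (x) x 110 (y) x 5 mm, about 0.28 kg, lying flat on the table, right side up, at the start. Origin at the centre of its underside; z up. It has four screw holes of 10 mm at its corners, one large hole of 24 mm near its +x end, and an orange bridge handle along its x. It fits the base one way round: its x axis along the base's x axis, large hole over the bore.
- cover_grip (a point): Centre of the orange handle bar of the cover: 12 mm from the plate's centre towards its -x, 37 mm above its underside. The bar is 74 mm long (plate x), 14 mm wide (plate y) and 16 mm high; its underside is 24 mm above the plate's upper face, carried on two posts. Axes as the plate.
- cover_pin_hole (a point): Centre of the large 24 mm hole of the cover, on the underside, 50 mm from the plate's centre along its +x.
- pin_mid (a point): Centre, half-way up, of the brass locating pin: a plain round pin 14 mm across and 60 mm long, 75 g, chamfered at the foot. It starts upright in one of the three holes of the grey block, standing 45 mm out of it, its foot 10 mm above the table. z along the pin, up.
- block: Grey plastic pin block, fixed, 130 (x) x 40 (y) x 25 mm high, with three holes 15 mm deep in a row along its x, 42 mm apart, the middle one at its centre. Origin at the centre of its underside. The brass pin and two black posts stand in the holes, in any order.
- pin: The same brass pin, given by the point at the centre of its foot (30 mm below its centre).
- post0_mid (a point): Centre of a black plastic post, 14 mm across and 45 mm long, standing in the grey block. To be left there.
- post1_mid (a point): Centre of the other black plastic post, alike. To be left there.
- wellplate: Clear multiwell plate, 85 x 127 x 14 mm, on the table; origin under its centre. Leave alone.
- bottle: Amber bottle with blue cap, 64 mm across, 130 mm high; origin under its centre. Leave alone.
- dish: Petri dish, 90 mm across, 14 mm high; origin under its centre. Leave alone.
- driver_grip (a point): Handle of a red screwdriver, 190 mm long, lying on the table. Leave alone.
- screwtray: Blue tray of screws, 100 x 80 x 22 mm; origin under its centre. Leave alone.
- thread_a (a point): Mouth of the base's threaded hole (7 mm) at its +x, +y corner, in the top face, 60 mm (x) and 40 mm (y) from the centre. Axes as the base.
- cover_a (a point): Centre, on the underside, of the cover's 10 mm screw hole at its +x, +y corner, 60 mm (x) and 40 mm (y) from the plate's centre; belongs over thread_a.
- thread_b (a point): Mouth of the base's threaded hole (7 mm) at its +x, -y corner, in the top face, 60 mm (x) and 40 mm (y) from the centre. Axes as the base.
- cover_b (a point): Centre, on the underside, of the cover's 10 mm screw hole at its +x, -y corner, 60 mm (x) and 40 mm (y) from the plate's centre; belongs over thread_b.
- thread_c (a point): Mouth of the base's threaded hole (7 mm) at its -x, +y corner, in the top face, 60 mm (x) and 40 mm (y) from the centre. Axes as the base.
- cover_c (a point): Centre, on the underside, of the cover's 10 mm screw hole at its -x, +y corner, 60 mm (x) and 40 mm (y) from the plate's centre; belongs over thread_c.
- thread_d (a point): Mouth of the base's threaded hole (7 mm) at its -x, -y corner, in the top face, 60 mm (x) and 40 mm (y) from the centre. Axes as the base.
- cover_d (a point): Centre, on the underside, of the cover's 10 mm screw hole at its -x, -y corner, 60 mm (x) and 40 mm (y) from the plate's centre; belongs over thread_d.

How it is judged:
On the way, in this order (a step that is already met when the one before it is completed fails the run):
1. the brass pin stands fully home in the bore, let go, while the cover still lies on the table (horizontal distance between pin_mid and bore below 0.003 m and z of pin_mid in the frame of bore between -0.003 and 0.0045 m and angle between pin_mid's own z axis and vertical below 0.07 rad and contact force between the fingers and pin below 0.05 N and height (world z) of cover_grip below 0.045 m), for 0.2 s.
2. the cover hovers in the grip, level, holes aligned, over the base (horizontal distance between cover_a and thread_a below 0.004 m and horizontal distance between cover_b and thread_b below 0.004 m and horizontal distance between cover_c and thread_c below 0.004 m and horizontal distance between cover_d and thread_d below 0.004 m and z of cover_a in the frame of thread_a above 0.004 m and z of cover_b in the frame of thread_b above 0.004 m and z of cover_c in the frame of thread_c above 0.004 m and z of cover_d in the frame of thread_d above 0.004 m and z of cover_grip in the frame of bore below 0.057 m and angle between cover_grip's own z axis and vertical below 0.06 rad and contact force between the fingers and cover above 1 N and contact force between cover and base below 0.1 N and contact force between cover and pin below 0.1 N and linear speed of cover below 0.02 m/s), for 0.3 s.
At the end, for the whole second after the job is handed in: Pin let go, upright in the bore, on its axis (3 mm) and floor (2.5 mm). Cover held by the fingers, still, level (0.06 rad), each screw hole within 4 mm of its thread horizontally, underside at least 4 mm above the base at each hole and at most 20 mm mid-plate, touching neither base nor pin (all of step 2 and horizontal distance between pin_mid and bore below 0.003 m and z of pin_mid in the frame of bore between -0.003 and 0.0045 m and angle between pin_mid's own z axis and vertical below 0.07 rad and contact force between the fingers and pin below 0.05 N); the arm keeps its last pose, push and grip.
It fails at once if the cover knocks the pin or the base (over 2 N) (contact force between cover and pin above 2 N or contact force between cover and base above 2 N).
It fails at once if a bystander is moved by more than 25 mm (distance of any of post0_mid, post1_mid, wellplate, bottle, dish, driver_grip, screwtray from where it was at the start of the episode above 0.025 m).
It also fails if it takes over 69 s, if anything falls off the work surface, if the arm or the gripper's body presses on something with over 40 N, if the wrist force passes 120 N, or if a joint passes its speed limit or range.

## Working session

There is one attempt and no reset: what is moved stays moved. The work goes in short steps, Python scripts to look and compute and a tool call to move; the robot and the scene stay as the last step left them, time stands still between calls to the robot, and variables do not carry over. Pictures are saved under pics/ and viewed, about 8 in all and at most 12, crops included, and the job is handed in when it is done.

Besides the shell and the picture viewer there is one more tool, called by a JSON object that holds its "fn" and its "kwargs". drive_tool: Moves the arm, as the interface text tells. Its arguments: {"type":"object","properties":{"deltas":{"type":"array"}},"required":["deltas"]}

```bash
ls; mkdir -p pics
cat > h.py <<'E'
import sys; sys.path.insert(0,'.')
import numpy as np, cv2
from cell import env, eyes
def snap(n,f=None):
    c=eyes.get_calibration(n); im=eyes.get_image(n)
    if f: cv2.imwrite('pics/'+f,im)
    return im,c
def proj(c,P):
    T=np.linalg.inv(c['cam_to_world']); p=T[:3,:3]@np.asarray(P,float)+T[:3,3]; u=c['K']@p; return u[:2]/u[2]
def ray(c,uv,z):
    d=c['cam_to_world'][:3,:3]@np.linalg.solve(c['K'],[uv[0],uv[1],1.]); o=c['cam_to_world'][:3,3]
    return o+d*(z-o[2])/d[2]
E
python3 - <<'E'
from h import *
print(env.get_obs())
for n in('scene','side'):
    im,c=snap(n,n+'0.png'); np.save(n+'0.npy',im); print(n,c['K'].round(1).tolist(),c['cam_to_world'].round(3).tolist())
a=cv2.imread('pics/scene0.png');b=cv2.imread('pics/side0.png')
E
```

```text
pics
{'clock': 0.0, 'q': array([-1.15895272e+00,  2.13383731e-01, -3.50281668e-02,  1.32349713e+00,
       -3.42824228e-05,  1.57082099e+00]), 'dq': array([-0.00230313,  0.00197092,  0.00051443,  0.00096842, -0.00014318,
       -0.00018836]), 'tau': array([-3.40062325e-03, -6.86171651e+01,  4.87115693e+01,  1.79005461e-02,
       -2.27961286e-04,  7.14035167e-06]), 'eef_pos': array([ 0.20000952, -0.45789825,  0.23081466]), 'tool_rot': array([-3.07416854e+00, -6.42100954e-01,  4.09970608e-04]), 'ft_force': array([0.48394324, 0.88830018, 0.04487228]), 'torque': array([ 0.01075061, -0.02604355,  0.00719383]), 'opening': 0.08566057864802097}
scene [[355.1, 0.0, 259.5], [0.0, 355.1, 191.1], [0.0, 0.0, 1.0]] [[-0.774, 0.341, -0.533, 1.101], [0.633, 0.435, -0.64, 0.656], [0.013, -0.833, -0.553, 0.631], [0.0, 0.0, 0.0, 1.0]]
side [[390.9, 0.0, 254.1], [0.0, 390.9, 190.1], [0.0, 0.0, 1.0]] [[-0.86, -0.248, 0.447, -0.021], [-0.511, 0.407, -0.757, 0.906], [0.006, -0.879, -0.476, 0.635], [0.0, 0.0, 0.0, 1.0]]
```

View pics/scene0.png

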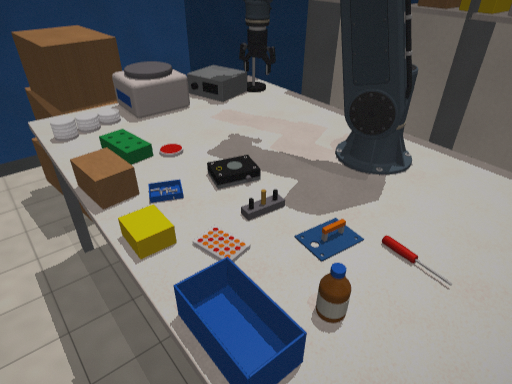

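View pics/side0.png

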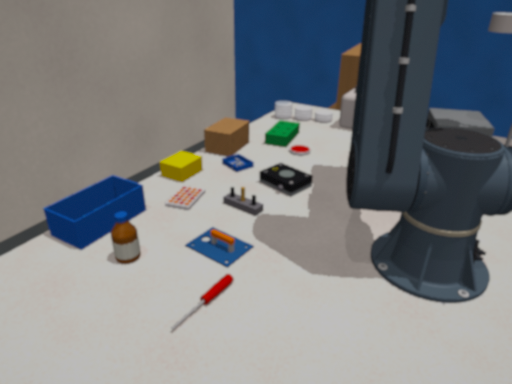

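The scene view shows the base at about (234,170), the pin in the middle of the block at (264,198), and the cover at (329,238) with its large hole near (315,245). The side view agrees, with the base at (286,178), block at (243,203) and cover at (220,245).

Run:
```python
from h import *
im=np.load('scene0.npy');c=eyes.get_calibration('scene');s=np.load('side0.npy');cs=eyes.get_calibration('side')
for uv,z in [((234,166),.043),((263,206),.025),((264,191),.07),((251,199),.055),((276,191),.055),((329,238),.005),((315,245),.005),((334,229),.037)]: print('scene',uv,ray(c,uv,z).round(3))
for uv,z in [((286,174),.043),((243,189),.07),((220,245),.005),((206,240),.005)]: print('side',uv,ray(cs,uv,z).round(3))
cv2.imwrite('pics/crop.png',np.hstack([cv2.resize(im[145:265,195:375],None,fx=4,fy=4,interpolation=3)]))
w,cw=snap('wrist','w0.png'); print(cw['K'].round(1).tolist(),cw['cam_to_world'].round(3).tolist())
```

```text
scene (234, 166) [ 0.506 -0.194  0.043]
scene (263, 206) [0.559 0.022 0.025]
scene (264, 191) [0.55  0.015 0.07 ]
scene (251, 199) [0.591 0.006 0.055]
scene (276, 191) [0.508 0.019 0.055]
scene (329, 238) [0.496 0.221 0.005]
scene (315, 245) [0.545 0.217 0.005]
scene (334, 229) [0.489 0.228 0.037]
side (286, 174) [ 0.501 -0.193  0.043]
side (243, 189) [0.542 0.019 0.07 ]
side (220, 245) [0.491 0.218 0.005]
side (206, 240) [0.536 0.219 0.005]
[[337.9, 0.0, 257.2], [0.0, 337.9, 184.9], [0.0, 0.0, 1.0]] [[0.401, -0.867, -0.295, 0.277], [-0.916, -0.38, -0.128, -0.426], [-0.002, 0.322, -0.947, 0.373], [0.0, 0.0, 0.0, 1.0]]
```

View pics/crop.png

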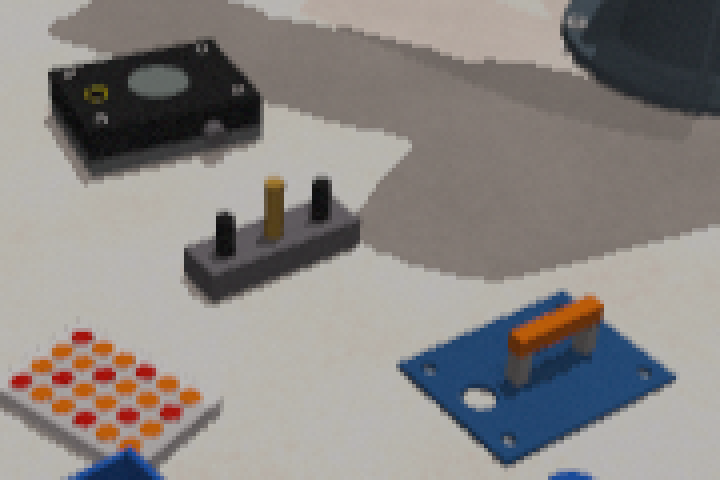

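The crop shows the yellow bore rim at the base's left, so base +x is roughly world +x. The brass pin is in the middle hole and the cover's large hole is on its +x side. Next I'll look at the base from above.

{"fn": "drive_tool", "kwargs": {"deltas": [[[40, 40, 0], -0.06, 1], [[45, 45, 0], -0.06, 1], [[45, 45, -5], -0.06, 1], [[45, 45, -10], -0.06, 1], [[45, 45, -10], -0.06, 1], [[40, 44, -5], -0.06, 1], [[0, 0, 0], -0.05, 1], [[0, 0, 0], 0, 1]]}}

```text
clock: 1.15
eef_pos: [0.4558, -0.1981, 0.2017]
tool_rot: [-3.141, -0.005, 0.001]
ft_force: [-0.8, -0.5, 0.7]
opening: 0.0857
```

```bash
cat > meas.py <<'E'
from h import *
def blobs(m,amin=15):
    n,l,st,ce=cv2.connectedComponentsWithStats(m.astype(np.uint8)*255)
    return [(ce[i],st[i,4],st[i,2],st[i,3]) for i in range(1,n) if st[i,4]>=amin]
E
python3 - <<'E'
from meas import *
o=env.get_obs();print(o['eef_pos'],o['tool_rot'],o['clock'])
im,c=snap('wrist','w1.png');np.save('w1.npy',im);np.save('w1c.npy',c['cam_to_world'])
E
```

```text
[ 0.45578646 -0.19811455  0.2017171 ] [-3.14142541e+00 -5.23500052e-03  9.65422890e-04] 1.15
```

View pics/w1.png

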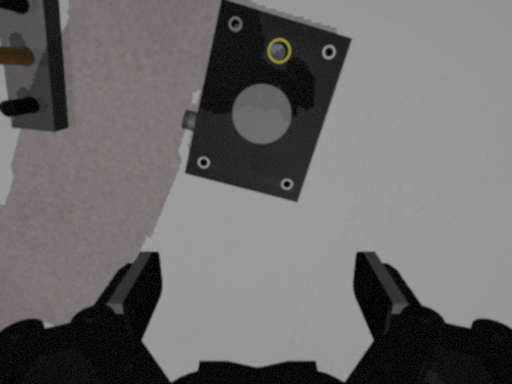

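The wrist view shows the base turned about -15°: thread rims at (235,24), (329,52), (204,162), (287,184), the yellow bore rim at (279,51), and the block at the upper left. Now I'll measure the base.

```bash
cat >> meas.py <<'E'
def rim(im,uv,r,yellow=False):
    x0,y0=int(uv[0]-r),max(0,int(uv[1]-r)); w=im[y0:int(uv[1]+r),x0:int(uv[0]+r)].astype(int)
    m=(w[...,2]-w[...,0]>35) if yellow else (w.min(2)>90)
    p=cv2.findNonZero(m.astype(np.uint8)); return np.array(cv2.minEnclosingCircle(p)[0])+[x0,y0], cv2.minEnclosingCircle(p)[1]
def rigid(L,W):
    L=np.array(L);W=np.array(W);l=L-L.mean(0);w=W-W.mean(0)
    a=np.arctan2((l[:,0]*w[:,1]-l[:,1]*w[:,0]).sum(),(l*w).sum()); R=np.array([[np.cos(a),-np.sin(a)],[np.sin(a),np.cos(a)]])
    t=W.mean(0)-R@L.mean(0); return t,a,(W-(L@R.T+t))*1e3
BL=[(.06,.04),(.06,-.04),(-.06,.04),(-.06,-.04),(.05,0)]
E
python3 - <<'E'
from meas import *
im=np.load('w1.npy');c=dict(K=eyes.get_calibration('wrist')['K'],cam_to_world=np.load('w1c.npy'))
W=[]
for i,uv in enumerate([(235,24),(329,52),(204,162),(287,184),(279,51)]):
    q,r=rim(im,uv,[11,11,9,9,15][i],i==4); print(q,r); W.append(ray(c,q,.043)[:2])
t,a,e=rigid(BL,W);print('base',t.round(4),a,'res mm',e.round(1).tolist(),'bore',(t+.05*np.array([np.cos(a),np.sin(a)])).round(4), 'measured bore',W[4])
E
```

```text
[234.5  23.5] 6.670932292938232
[328.78260899  51.652174  ] 7.389485836029053
[203.13414669 162.10975647] 6.233823299407959
[286.5        183.78571415] 5.929101943969727
[279.08333302  50.5       ] 13.150142669677734
base [ 0.5066 -0.2031] -0.2628913591523681 res mm [[0.0, 0.3], [-0.1, -0.2], [0.0, 0.0], [0.1, -0.0], [-0.1, -0.2]] bore [ 0.5549 -0.2161] measured bore [ 0.55476646 -0.21633279]
```

{"fn": "drive_tool", "kwargs": {"deltas": [[[5, 45, 0], 0, 1], [[5, 50, 0], 0, 1], [[5, 50, 0], 0, 1], [[5, 45, 0], 0, 1], [[0, 23, 0], 0, 1], [[0, 0, 0], 0, 1]]}}

```text
clock: 1.95
eef_pos: [0.4756, 0.0068, 0.2021]
tool_rot: [-3.135, -0.02, 0.0]
ft_force: [-1.0, -0.3, -0.4]
opening: 0.0855
```

Run:
```python
from meas import *
im,c=snap('wrist','w2.png');np.save('w2.npy',im);np.save('w2c.npy',c['cam_to_world']);print(env.get_obs()['eef_pos'],proj(c,(.55,.017,.07)))
```

```text
[0.4756864  0.00615224 0.20207446] [245.68432446  82.58937181]
```

View pics/w2.png

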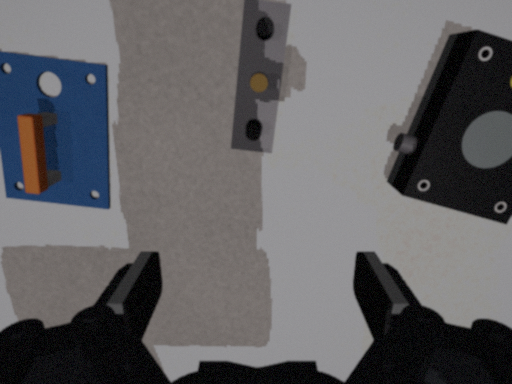

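The pin top is at (259,83) with a post on each side. The whole cover is visible too, with holes at (5,68), (91,78), (19,185), (95,194) and the large one at (50,84).

Run:
```python
from meas import *
im=np.load('w2.npy');c=dict(K=eyes.get_calibration('wrist')['K'],cam_to_world=np.load('w2c.npy'));print(c['cam_to_world'][:3,3])
q,r=rim(im,(259,83),14,True);print('pin',q,r,338*.007/(c['cam_to_world'][2,3]-.07),ray(c,q,.07).round(4))
P=[]
for uv in[(265,28),(254,130)]:
    w=im[uv[1]-14:uv[1]+14,uv[0]-14:uv[0]+14].max(2)<45; m=cv2.moments(w.astype(np.uint8),True)
    q=np.array([m['m10'],m['m01']])/m['m00']+np.array(uv)-14; P.append(ray(c,q,.05)[:2])
d=P[0]-P[1];print('posts',P,np.hypot(*d),'yaw',np.arctan2(d[1],d[0]))
W=[]
for i,uv in enumerate([(5,68),(91,78),(19,185),(95,194),(50,84)]):
    q,r=rim(im,uv,[6,9,8,8,16][i]);print(q,r);W.append(ray(c,q,.005)[:2])
for L,Wx in((BL,W),(BL[1:],W[1:])):
    t,a,e=rigid(L,Wx);print('cover',t.round(4),a,e.round(1).tolist(),'grip',(t-.012*np.array([np.cos(a),np.sin(a)])).round(4))
```

```text
[0.55941945 0.00617007 0.34413996]
pin [258.5         82.16666698] 9.180392265319824 8.630627944626623 [0.5505 0.007  0.07  ]
posts [array([0.5907718 , 0.00340455]), array([0.51035644, 0.01152098])] 0.08082391679685792 yaw -0.10059059855560064Traceback (most recent call last):
  File "<stdin>", line 11, in <module>
  File "meas.py", line 8, in rim
    p=cv2.findNonZero(m.astype(np.uint8)); return np.array(cv2.minEnclosingCircle(p)[0])+[x0,y0], cv2.minEnclosingCircle(p)[1]
                                                           ~~~~~~~~~~~~~~~~~~~~~~^^^
cv2.error: OpenCV(4.12.0) /io/opencv/modules/imgproc/src/shapedescr.cpp:201: error: (-215:Assertion failed) count >= 0 && (depth == CV_32F || depth == CV_32S) in function 'minEnclosingCircle'
```

Run:
```python
from meas import *
im=np.load('w2.npy');c=dict(K=eyes.get_calibration('wrist')['K'],cam_to_world=np.load('w2c.npy'))
W=[]
for i,uv in enumerate([(91,78),(19,185),(95,194),(50,84)]):
    q,r=rim(im,uv,[9,8,8,16][i]);W.append(ray(c,q,.005)[:2])
t,a,e=rigid(BL[1:],W);print('cover',t.round(4),a,e.round(1).tolist(),'grip',(t-.012*np.array([np.cos(a),np.sin(a)])).round(4))
# cross-check of wrist positions against the other cameras
for n in('scene','side'):
    s=np.load(n+'0.npy').astype(int);cc=eyes.get_calibration(n)
    for nm,P in(('pin top',(.5505,.007,.07)),('bore',(.5548,-.2163,.043)),('cover hole',(*W[3],.005))):
        u=proj(cc,P); x,y=int(u[0])-12,int(u[1])-12; w=s[y:y+24,x:x+24]
        m=(w[...,2]-w[...,0]>30) if nm!='cover hole' else (w.min(2)>110)
        p=np.argwhere(m)[:,::-1]+[x,y]
        print(n,nm,'proj',u.round(1),'seen mean',p.mean(0).round(1) if len(p) else None,'top row',p[:,1].min() if len(p) else None,len(p))
```

```text
cover [0.4949 0.214 ] -0.10949906391282753 [[-0.6, 0.6], [0.3, -0.4], [0.6, 0.2], [-0.3, -0.4]] grip [0.483  0.2153]
scene pin top proj [262.3 189.9] seen mean [263.  194.7] top row 189 58
scene bore proj [218.1 167.9] seen mean [218.4 167.7] top row 166 18
scene cover hole proj [312.7 243. ] seen mean [306.8 247.8] top row 231 128
side pin top proj [242.7 186.8] seen mean [242.7 192. ] top row 187 39
side bore proj [275.2 168.1] seen mean [274.8 168.4] top row 167 22
side cover hole proj [206.  237.2] seen mean [202.9 230.6] top row 225 216
```

{"fn": "drive_tool", "kwargs": {"deltas": [[[25, 1, -20], -0.06, 1], [[25, 0, -30], -0.05, 1], [[25, 0, -30], 0, 1], [[0, 0, -20], 0, 1], [[0, 0, 0], 0, 1], [[0, 0, 0], 0, 1]]}}

```text
clock: 2.75
eef_pos: [0.5497, -0.0223, 0.103]
tool_rot: [-3.11, 0.088, -0.002]
ft_force: [-0.6, -0.0, 0.3]
opening: 0.0855
```

Run:
```python
from meas import *
im,c=snap('wrist');o=env.get_obs();print(o['eef_pos'],o['tool_rot']);u=proj(c,(.5505,.007,.07));print(u)
x,y=int(u[0])-40,int(u[1])-40;w=im[max(y,0):y+80,x:x+80].astype(int);m=(w[...,2]-w[...,0]>35).astype(np.uint8)
for b in blobs(m): print(b)
for z in(.07,): 
    p=np.argwhere(m)[:,::-1]; q,r=cv2.minEnclosingCircle(p.astype(np.float32)); q=np.array(q)+[x,max(y,0)];print(q,r,ray(c,q,z), 'expected r',338*.007/(c['cam_to_world'][2,3]-.07))
```

```text
[ 0.54994746 -0.02208055  0.10323002] [-3.1096027   0.08768611 -0.00341328]
[206.71979696 225.8310351 ]
(array([40.92270531, 40.06280193]), np.int32(414), np.int32(23), np.int32(25))
[212. 213.] 24.16619110107422 [0.55834635 0.00316269 0.07      ] expected r 13.516627697948504
```

{"fn": "drive_tool", "kwargs": {"deltas": [[[0, 0, 0], 0, 1], [[0, 0, 0], 0, 1]]}}

```text
clock: 3.05
eef_pos: [0.5498, -0.0215, 0.1026]
tool_rot: [-3.11, 0.087, -0.002]
ft_force: [-1.0, -0.3, 0.0]
opening: 0.0853
```

{"fn": "drive_tool", "kwargs": {"deltas": [[[0, 10, 0], 0, 1], [[0, 0, 0], 0, 1]]}}

```text
clock: 3.3
eef_pos: [0.5492, -0.0157, 0.1021]
tool_rot: [-3.106, 0.074, -0.001]
ft_force: [0.2, 0.1, 0.1]
opening: 0.0856
```

Run:
```python
from meas import *
o=env.get_obs();print(o)
```

```text
{'clock': 3.3, 'q': array([-0.04868272,  0.37064224, -0.15359453,  1.04690721,  0.03499366,
        3.14059741]), 'dq': array([-0.00405934,  0.00349028, -0.00146166, -0.00252099, -0.00267604,
       -0.00030659]), 'tau': array([ 2.07258929e-01, -8.00036430e+01,  4.58234274e+01,  8.19891575e-03,
        2.64747217e-01, -1.28203239e-03]), 'eef_pos': array([ 0.54922354, -0.01570399,  0.10205716]), 'tool_rot': array([-3.10571778e+00,  7.40754073e-02, -8.10294145e-04]), 'ft_force': array([0.1885732 , 0.10934499, 0.13532533]), 'torque': array([-0.05230668,  0.03838103,  0.0163371 ]), 'opening': 0.08556209272530223}
```

Joint 6 was at its end stop, which explains the sideways error. The grasp is the same after a half turn, so I'll turn +π, which puts joint 6 near 0.

{"fn": "drive_tool", "kwargs": {"deltas": [[[0, 5, 10], 0.18, 1], [[0, 5, 10], 0.18, 1], [[0, 5, 10], 0.18, 1], [[0, 5, 10], 0.18, 1], [[0, 2, 10], 0.18, 1], [[0, 0, 0], 0.18, 1], [[0, 0, 0], 0.18, 1], [[0, 0, 0], 0.18, 1]]}}

```text
clock: 4.3
eef_pos: [0.5493, 0.006, 0.152]
tool_rot: [-2.385, -2.004, 0.035]
ft_force: [-0.0, -0.3, -0.1]
opening: 0.0854
```

{"fn": "drive_tool", "kwargs": {"deltas": [[[0, 0, 0], 0.18, 1], [[0, 0, 0], 0.18, 1], [[0, 0, 0], 0.18, 1], [[0, 0, 0], 0.18, 1], [[0, 0, 0], 0.18, 1], [[0, 0, 0], 0.18, 1], [[0, 0, 0], 0.18, 1], [[0, 0, 0], 0.18, 1]]}}

```text
clock: 5.3
eef_pos: [0.5493, 0.006, 0.152]
tool_rot: [-0.475, -3.1, 0.054]
ft_force: [0.0, -0.1, -0.4]
opening: 0.0855
```

{"fn": "drive_tool", "kwargs": {"deltas": [[[0, 0, 0], 0.18, 1], [[0, 0, 0], 0.03, 1], [[0, 0, 0], 0, 1], [[0, 0, 0], 0, 1]]}}

```text
clock: 5.8
eef_pos: [0.5493, 0.0059, 0.152]
tool_rot: [-0.161, -3.135, 0.055]
ft_force: [0.4, 0.7, 0.1]
opening: 0.0858
```

```bash
cat >> meas.py <<'E'
def yaw(): 
    from scipy.spatial.transform import Rotation as R
    o=env.get_obs();m=R.from_rotvec(o['tool_rot']).as_matrix();return o['eef_pos'].round(4),np.arctan2(m[1,0],m[0,0]).round(4),'tilt',m[:2,2].round(4),'q6',o['q'][5].round(2),o['clock'],o['opening'].round(4)
def seen(im,c,P,h=40):
    u=proj(c,P);x,y=max(0,int(u[0])-h),max(0,int(u[1])-h);w=im[y:y+2*h,x:x+2*h].astype(int)
    m=((w[...,2]-w[...,0]>35)&(w[...,1]-w[...,0]>10)).astype(np.uint8);n,l,st,ce=cv2.connectedComponentsWithStats(m)
    i=1+st[1:,4].argmax();pts=cv2.findNonZero((l==i).astype(np.uint8)).reshape(-1,2)+[x,y]
    return pts,u
E
python3 - <<'E'
from meas import *
print(*yaw()); im,c=snap('wrist','w3.png'); pts,u=seen(im,c,(.5505,.007,.07))
print('proj',u,'bbox',pts.min(0),pts.max(0),'cam',c['cam_to_world'][:3,3])
E
```

```text
Traceback (most recent call last):
  File "meas.py", line 16, in yaw
    o=env.get_obs();m=R.from_rotvec(o['tool_rot']).as_matrix();return o['eef_pos'].round(4),np.arctan2(m[1,0],m[0,0]).round(4),'tilt',m[:2,2].round(4),'q6',o['q'][5].round(2),o['clock'],o['opening'].round(4)
                                                                                                                                                                                          ^^^^^^^^^^^^^^^^^^
AttributeError: 'float' object has no attribute 'round'
```

```bash
sed -i "s/o\['opening'\].round(4)/round(o['opening'],4)/" meas.py
python3 - <<'E'
from meas import *
print(*yaw(),env.get_obs()['q']); im,c=snap('wrist','w3.png'); pts,u=seen(im,c,(.5505,.007,.07))
print('proj',u,'bbox',pts.min(0),pts.max(0),'cam',c['cam_to_world'][:3,3])
E
```

```text
[0.5493 0.0059 0.152 ] 3.0392 tilt [-0.0033 -0.0347] q6 0.13 5.8 0.0858 [ 0.03049308  0.34393785 -0.06110977  1.17013392 -0.03454305  0.13301165]
proj [263.65538214 194.28663264] bbox [255 182] [273 202] cam [0.46743008 0.01846328 0.29395486]
```

View pics/w3.png

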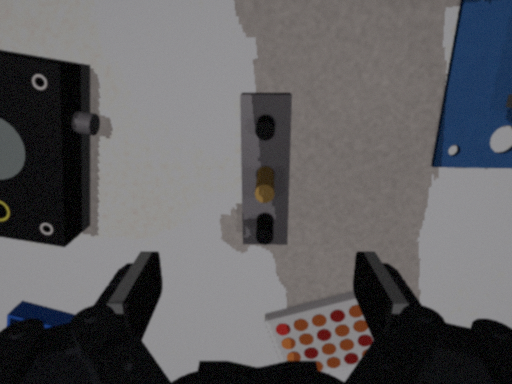

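The pin top appears at about (264,192), which agrees with my estimate. The stop episode left a 0.035 rad lean in the commanded pose. The mirror-image push at the opposite joint 6 stop should cancel it, so I'll turn there while still high and clear.

{"fn": "drive_tool", "kwargs": {"deltas": [[[0, 0, 10], 0.18, 1], [[0, 0, 0], 0.18, 1], [[0, 0, 0], 0.18, 1], [[0, 0, 0], 0.18, 1], [[0, 0, 0], 0.18, 1], [[0, 0, 0], 0.18, 1], [[0, 0, 0], 0.18, 1], [[0, 0, 0], 0.18, 1]]}}

```text
clock: 6.85
eef_pos: [0.5493, 0.0059, 0.162]
tool_rot: [-1.943, 2.441, -0.042]
ft_force: [-0.3, -0.6, -0.8]
opening: 0.0856
```

{"fn": "drive_tool", "kwargs": {"deltas": [[[0, 0, 0], 0.18, 1], [[0, 0, 0], 0.18, 1], [[0, 0, 0], 0.18, 1], [[0, 0, 0], 0.18, 1], [[0, 0, 0], 0.18, 1], [[0, 0, 0], 0.18, 1], [[0, 0, 0], 0.18, 1], [[0, 0, 0], 0.18, 1]]}}

```text
clock: 7.85
eef_pos: [0.5493, 0.0058, 0.162]
tool_rot: [-3.058, 0.552, -0.009]
ft_force: [-1.0, -0.7, -1.3]
opening: 0.0854
```

{"fn": "drive_tool", "kwargs": {"deltas": [[[0, 0, 0], 0.18, 1], [[0, 0, 0], 0.18, 1], [[0, 0, 0], 0.06, 1], [[0, 0, 0], 0, 1]]}}

```text
clock: 8.35
eef_pos: [0.5488, 0.0251, 0.162]
tool_rot: [-3.121, -0.053, 0.001]
ft_force: [0.8, 0.2, -0.9]
opening: 0.0854
```

Run:
```python
from meas import *
print(*yaw())
```

```text
[0.5488 0.0251 0.162 ] 0.0338 tilt [-0.001   0.0197] q6 -3.14 8.35 0.0854
```

{"fn": "drive_tool", "kwargs": {"deltas": [[[0, 0, 0], 0.05, 1], [[0, 0, 0], 0, 1]]}}

```text
clock: 8.6
eef_pos: [0.5479, 0.0378, 0.162]
tool_rot: [-3.131, -0.099, 0.001]
ft_force: [-0.2, 1.2, 0.7]
opening: 0.0852
```

Run:
```python
from meas import *
print(*yaw())
```

```text
[0.5479 0.0378 0.162 ] 0.0629 tilt [-0.0011  0.0088] q6 -3.14 8.6 0.0852
```

Another 0.04 should cancel the rest.

{"fn": "drive_tool", "kwargs": {"deltas": [[[0, 0, 0], 0.04, 1], [[0, 0, 0], 0, 1]]}}

```text
clock: 8.85
eef_pos: [0.5471, 0.0477, 0.162]
tool_rot: [-3.139, -0.135, 0.001]
ft_force: [0.6, -0.8, 0.2]
opening: 0.0855
```

Run:
```python
from meas import *
print(*yaw())
```

```text
[0.5471 0.0477 0.162 ] 0.086 tilt [-0.0006  0.0001] q6 -3.14 8.85 0.0855
```

The tilt is cancelled. Now I'll turn back by -3.33 to the good branch, above the pin.

{"fn": "drive_tool", "kwargs": {"deltas": [[[0, 0, 0], -0.18, 1], [[0, 0, 0], -0.18, 1], [[0, 0, 0], -0.18, 1], [[0, -10, 0], -0.18, 1], [[0, -10, 0], -0.18, 1], [[0, -10, 0], -0.18, 1], [[0, -11, 0], -0.18, 1], [[3, 0, 0], -0.18, 1]]}}

```text
clock: 9.85
eef_pos: [0.5501, 0.0052, 0.1621]
tool_rot: [-2.44, 1.978, 0.0]
ft_force: [0.2, 0.5, -0.4]
opening: 0.0853
```

{"fn": "drive_tool", "kwargs": {"deltas": [[[0, 0, 0], -0.18, 1], [[0, 0, 0], -0.18, 1], [[0, 0, 0], -0.18, 1], [[0, 0, 0], -0.18, 1], [[0, 0, 0], -0.18, 1], [[0, 0, -10], -0.18, 1], [[0, 0, -10], -0.18, 1], [[0, 0, -10], -0.18, 1]]}}

```text
clock: 10.85
eef_pos: [0.5501, 0.0058, 0.1317]
tool_rot: [-0.531, 3.096, -0.0]
ft_force: [-0.5, 0.6, -0.2]
opening: 0.0854
```

{"fn": "drive_tool", "kwargs": {"deltas": [[[0, 0, -10], -0.18, 1], [[0, 0, -10], -0.18, 1], [[0, 0, 0], -0.09, 1], [[0, 0, 0], 0, 1]]}}

```text
clock: 11.35
eef_pos: [0.5501, 0.0059, 0.112]
tool_rot: [0.162, 3.137, -0.0]
ft_force: [-0.0, 0.5, -0.1]
opening: 0.0851
```

Run:
```python
from meas import *
print(*yaw()); im,c=snap('wrist','w4.png'); pts,u=seen(im,c,(.5505,.007,.07),50)
d=338*.007/(c['cam_to_world'][2,3]-.07)
q=np.array([(pts[:,0].min()+pts[:,0].max())/2,pts[:,1].max()+.5-d]);print('proj',u,'bbox',pts.min(0),pts.max(0),'r',d,'pin',ray(c,q,.07))
```

```text
[0.5501 0.0059 0.112 ] 3.0382 tilt [ 0.0005 -0.0003] q6 0.11 11.35 0.0851
proj [260.05957963 216.5426885 ] bbox [250 203] [271 225] r 12.859321654602228 pin [0.54801453 0.00751182 0.07      ]
```

{"fn": "drive_tool", "kwargs": {"deltas": [[[0, 1.5, -25], 0, 1], [[0, 0, -25], 0, 1], [[0, 0, -18], 0, 1], [[0, 0, 0], 0, 1], [[0, 0, 0], 0, 0], [[0, 0, 0], 0, 0], [[0, 0, 0], 0, 0], [[0, 0, 0], 0, 0]]}}

```text
clock: 12.4
eef_pos: [0.5503, 0.0075, 0.0443]
tool_rot: [0.163, 3.136, -0.0]
ft_force: [-0.8, 0.7, 13.8]
opening: 0.0127
```

{"fn": "drive_tool", "kwargs": {"deltas": [[[0, 0, 0], 0, 0], [[0, 0, 0], 0, 0], [[0, 0, 0], 0, 0], [[0, 0, 0], 0, 0]]}}

```text
clock: 12.9
eef_pos: [0.5504, 0.0075, 0.0444]
tool_rot: [0.163, 3.136, -0.0]
ft_force: [-0.6, 0.4, 5.7]
opening: 0.0121
```

{"fn": "drive_tool", "kwargs": {"deltas": [[[0, 0, 10], 0, 0], [[0, 0, 20], 0, 0], [[0, 0, 30], 0, 0], [[0, 0, 20], 0, 0], [[0, 0, 0], 0, 0], [[0, 0, 0], 0, 0]]}}

```text
clock: 13.65
eef_pos: [0.5498, 0.0075, 0.1234]
tool_rot: [-0.163, -3.137, 0.001]
ft_force: [-0.5, -0.2, -1.2]
opening: 0.0119
```

Run:
```python
from meas import *
print(*yaw(),env.get_obs()['ft_force']); im,c=snap('wrist','w5.png'); print(proj(c,env.get_obs()['eef_pos']),proj(c,env.get_obs()['eef_pos']+[0,0,.026]))
s,_=snap('scene');a=s[110:260,170:370];cv2.imwrite('pics/m5.png',np.hstack([cv2.resize(im,(512,384))[:, 130:400],cv2.resize(a,(512,384),interpolation=3)]))
```

```text
[0.5498 0.0075 0.1234] 3.0378 tilt [-0.0002 -0.0003] q6 0.12 13.65 0.0119 [-0.45384857 -0.24261246 -1.24913968]
[258.36879144 251.78624758] [258.63368928 284.61479374]
```

View pics/m5.png

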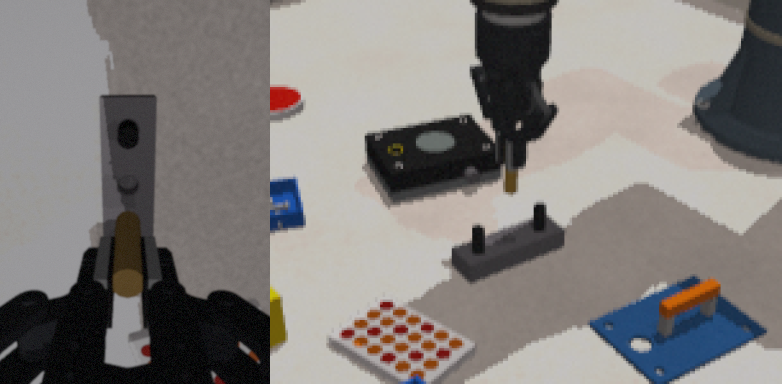

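The pin is in the grip and hangs straight, and both posts stayed put. I'll check its offset from the TCP along the pads.

Run:
```python
from meas import *
im=cv2.imread('pics/w5.png').astype(int);c=eyes.get_calibration('wrist');e=env.get_obs()['eef_pos']
m=((im[...,2]-im[...,0]>35)&(im[...,1]-im[...,0]>10)&(abs(np.arange(512)-257)<22)).astype(np.uint8);m[:190]=0;m[315:]=0
pts=cv2.findNonZero(m).reshape(-1,2);print(pts.min(0),pts.max(0))
d=c['cam_to_world'][:3,3]-e; 
# silhouette rows: foot far edge & top near edge; direction from pin toward camera in xy
u=np.array([np.cos(3.038),np.sin(3.038),0])
for dx in(-2,0,2):
    print(dx,'top near',proj(c,e+u*(.001*dx-.007)+[0,0,.026]),proj(c,e+u*(.001*dx+.007)+[0,0,.026]),'foot',proj(c,e+u*(.001*dx+.007)+[0,0,-.034]),proj(c,e+u*(.001*dx+.006)+[0,0,-.034]))
for r in(220,230,240,250,260,270,280): 
    x=pts[pts[:,1]==r][:,0]; print(r,x.min(),x.max(),(x.min()+x.max())/2)
```

```text
[243 213] [272 296]
-2 top near [258.6233584  303.83011697] [258.68329132 274.65214367] foot [258.16235504 213.89909376] [258.1601226  215.51499147]
0 top near [258.63168107 299.77827801] [258.69218282 270.32337399] foot [258.16684257 210.65089922] [258.16459501 212.27773891]
2 top near [258.6400816  295.68853255] [258.70116031 265.95273607] foot [258.17136057 207.38065361] [258.16909774 209.01854681]
220 253 263 258.0
230 263 263 263.0
240 250 265 257.5
250 250 261 255.5
260 250 256 253.0
270 248 269 258.5
280 243 272 257.5
```

{"fn": "drive_tool", "kwargs": {"deltas": [[[0, -20, 0], 0, 0], [[1, -40, 0], 0, 0], [[1, -45, 0], 0, 0], [[1, -45, 0], 0, 0], [[1, -40, 0], 0, 0], [[1, -23.5, 0], 0, 0], [[0, -10, 0], 0, 0], [[0, 0, 0], 0, 0]]}}

```text
clock: 14.75
eef_pos: [0.555, -0.2159, 0.1238]
tool_rot: [0.163, 3.137, -0.0]
ft_force: [0.9, -0.3, 0.2]
opening: 0.0119
```

{"fn": "drive_tool", "kwargs": {"deltas": [[[0, 0, 0], 0, 0], [[0, 0, 0], 0, 0]]}}

```text
clock: 15.0
eef_pos: [0.5553, -0.2151, 0.1241]
tool_rot: [0.161, 3.137, -0.0]
ft_force: [-0.1, 0.3, -0.3]
opening: 0.012
```

Run:
```python
from meas import *
print(*yaw()); im,c=snap('wrist','w6.png'); np.save('w6.npy',im);np.save('w6c.npy',c['cam_to_world'])
for L in BL: 
    a=-.2629;print(L,proj(c,(.5066+np.cos(a)*L[0]-np.sin(a)*L[1],-.2031+np.sin(a)*L[0]+np.cos(a)*L[1],.043)).round(1))
```

```text
[ 0.5553 -0.2151  0.1241] 3.0389 tilt [ 0.0007 -0.0002] q6 -0.27 15.0 0.012
(0.06, 0.04) [309.1 214. ]
(0.06, -0.04) [198.3 197.4]
(-0.06, 0.04) [350.5  34.6]
(-0.06, -0.04) [219.4  11. ]
(0.05, 0) [256.4 192.8]
```

View pics/w6.png

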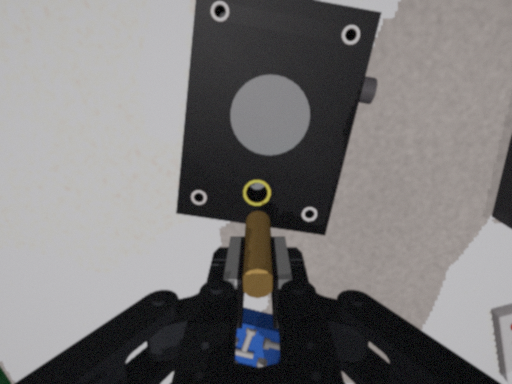

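The pin foot ends at about row 211 and the bore rim is at (257,193). The threads lie almost exactly where predicted. I'll measure them from this view too.

Run:
```python
from meas import *
im=np.load('w6.npy');c=dict(K=eyes.get_calibration('wrist')['K'],cam_to_world=np.load('w6c.npy'));W=[]
for uv in[(309,214),(198.5,197.5),(351,35),(220,11)]:
    q,r=rim(im,uv,11);print(q,r);W.append(ray(c,q,.043)[:2])
t,a,e=rigid(BL[:4],W);print('base',t.round(4),a,e.round(1).tolist(),'bore',(t+.05*np.array([np.cos(a),np.sin(a)])).round(4))
w=im[175:210,235:280].astype(int);m=(w[...,2]-w[...,0]>35)&(w[...,1]-w[...,0]>35);m[28:]=0;p=np.argwhere(m)[:,::-1]+[235,175];print(p.min(0),p.max(0))
q=(p.min(0)+p.max(0))/2;print('rim',q,ray(c,q,.043))
```

```text
[308.87837791 213.31081104] 8.324796676635742
[198.2603302  197.09504128] 8.335672378540039
[351.   34.5] 10.735555648803711
[219.78125  10.5625 ] 10.92263412475586
base [ 0.5063 -0.203 ] -0.26495939648535 [[-0.4, -0.1], [0.1, 0.0], [0.1, 0.1], [0.1, 0.0]] bore [ 0.5546 -0.2161]
[242 179] [271 202]
rim [256.5 190.5] [ 0.55315299 -0.21584446  0.043     ]
```

{"fn": "drive_tool", "kwargs": {"deltas": [[[-0.8, -1, -15], 0, 0], [[0, 0, -15], 0, 0], [[0, 0, -8], 0, 0], [[0, 0, 0], 0, 0], [[0, 0, 0], 0, 0]]}}

```text
clock: 15.68
eef_pos: [0.5546, -0.2171, 0.0863]
tool_rot: [0.163, 3.136, -0.001]
ft_force: [0.2, 0.3, -0.3]
opening: 0.012
```

{"fn": "drive_tool", "kwargs": {"deltas": [[[0, 1, -4], 0, 0], [[0, 0, -2], 0, 0], [[0, 0, -2], 0, 0], [[0, 0, -2], 0, 0], [[0, 0, 0], 0, 0]]}}

```text
clock: 16.3
eef_pos: [0.5543, -0.216, 0.0759]
tool_rot: [0.163, 3.137, -0.0]
ft_force: [1.2, -0.6, -0.2]
opening: 0.0122
```

{"fn": "drive_tool", "kwargs": {"deltas": [[[0, 0, -2], 0, 0], [[0, 0, -2], 0, 0], [[0, 0, -2], 0, 0], [[0, 0, 0], 0, 0]]}}

```text
clock: 16.8
eef_pos: [0.5543, -0.2159, 0.0698]
tool_rot: [0.163, 3.137, -0.0]
ft_force: [1.6, 0.1, -1.5]
opening: 0.0121
```

{"fn": "drive_tool", "kwargs": {"deltas": [[[0.3, 0, -4], 0, 0], [[0, 0, -4], 0, 0], [[0, 0, -4], 0, 0], [[0, 0, -3], 0, 0], [[0, 0, 0], 0, 0]]}}

```text
clock: 17.42
eef_pos: [0.5545, -0.2159, 0.0547]
tool_rot: [0.163, 3.137, -0.0]
ft_force: [0.3, -0.2, -0.6]
opening: 0.012
```

{"fn": "drive_tool", "kwargs": {"deltas": [[[0, 0, -2], 0, 0], [[0, 0, -2], 0, 0], [[0, 0, -1], 0, 0], [[0, 0, 0], 0, 0], [[0, 0, 0], 0, 0]]}}

```text
clock: 18.05
eef_pos: [0.5547, -0.216, 0.0501]
tool_rot: [0.163, 3.137, -0.001]
ft_force: [-0.1, -0.5, -0.7]
opening: 0.0115
```

{"fn": "drive_tool", "kwargs": {"deltas": [[[0, 0, -1], 0, 0], [[0, 0, -0.5], 0, 0], [[0, 0, 0], 0, 0], [[0, 0, 0], 0, 0]]}}

```text
clock: 18.55
eef_pos: [0.5551, -0.2161, 0.0494]
tool_rot: [0.163, 3.135, -0.001]
ft_force: [-3.4, 1.9, 11.1]
opening: 0.0121
```

The 11 N upward force at z 0.049 is where I expected the floor. Opening, then rising straight up.

{"fn": "drive_tool", "kwargs": {"deltas": [[[0, 0, 0], 0, 0.3], [[0, 0, 0], 0, 0.6], [[0, 0, 0], 0, 1], [[0, 0, 0], 0, 1], [[0, 0, 0], 0, 1], [[0, 0, 10], 0, 1], [[0, 0, 30], 0, 1], [[0, 0, 30], 0, 1]]}}

```text
clock: 19.55
eef_pos: [0.5546, -0.216, 0.12]
tool_rot: [0.163, 3.137, -0.001]
ft_force: [-0.0, -0.7, -0.7]
opening: 0.0855
```

{"fn": "drive_tool", "kwargs": {"deltas": [[[0, 0, 20], 0, 1], [[0, 0, 0], 0, 1], [[0, 0, 0], 0, 1]]}}

```text
clock: 19.92
eef_pos: [0.5544, -0.2159, 0.138]
tool_rot: [-0.163, -3.137, 0.0]
ft_force: [1.3, 0.9, -0.6]
opening: 0.0853
```

Run:
```python
from meas import *
print(*yaw()); im,c=snap('wrist','w7.png')
pts,u=seen(im,c,(.5548,-.2161,.075),45);print('pin top proj',u,'bbox',pts.min(0),pts.max(0))
ux=np.array([np.cos(3.039),np.sin(3.039),0])
for z in(.075,.08,.085): print(z,'near edge',proj(c,np.array([.5548,-.2161,z])-ux*.007))
s,cs=snap('side');q=proj(cs,(.5548,-.2161,.075));b=cv2.resize(s[120:220,225:345],(480,400),interpolation=3);cv2.imwrite('pics/m7.png',np.hstack([b,cv2.resize(im[100:320,170:350],(320,400))]));print('side proj top',q,(q-[225,120])*4,'rim',(proj(cs,(.5548,-.2161,.043))-[225,120])*4)
```

```text
[ 0.5544 -0.2159  0.138 ] 3.0377 tilt [-0.     -0.0001] q6 -0.27 19.925 0.0853
pin top proj [257.72410001 203.56648226] bbox [244 174] [271 213]
0.075 near edge [257.72572212 213.40251308]
0.08 near edge [257.74578582 216.52637346]
0.085 near edge [257.76673764 219.78850949]
side proj top [275.49201841 159.83630888] [201.96807364 159.34523551] rim [200.81192683 192.34949312]
```

View pics/m7.png

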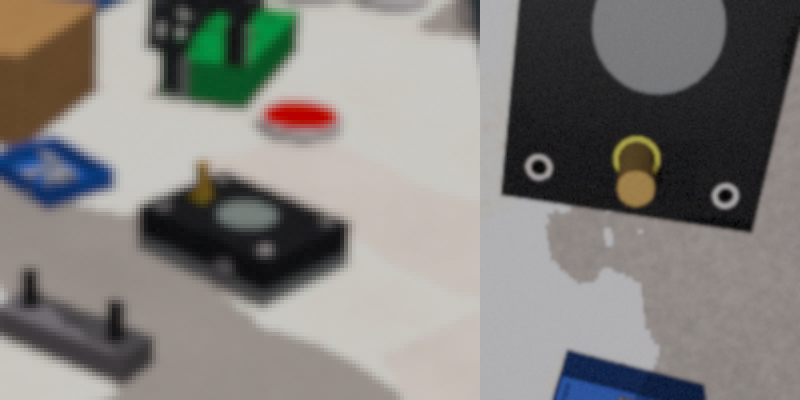

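The pin is fully seated: its top edge is at row 213 against 213.4 predicted. Now over to the cover.

{"fn": "drive_tool", "kwargs": {"deltas": [[[-5, 25, 20], 0, 1], [[-8, 45, 20], 0, 1], [[-8, 45, 20], 0, 1], [[-8, 45, 0], 0, 1], [[-8, 45, 0], 0, 1], [[-8, 45, 0], 0, 1], [[-8, 45, 0], 0, 1], [[-8, 45, 0], 0, 1]]}}

```text
clock: 21.02
eef_pos: [0.4925, 0.1261, 0.1992]
tool_rot: [0.162, 3.137, -0.0]
ft_force: [0.6, 0.1, -0.1]
opening: 0.0857
```

{"fn": "drive_tool", "kwargs": {"deltas": [[[-8, 45, 0], 0, 1], [[-2, 45, 0], 0, 1], [[0, 0, 0], 0, 1], [[0, 0, 0], 0, 1], [[0, 0, 0], 0, 1]]}}

```text
clock: 21.65
eef_pos: [0.4835, 0.2134, 0.1988]
tool_rot: [0.164, 3.137, -0.0]
ft_force: [-0.3, -0.9, 0.4]
opening: 0.0858
```

Run:
```python
from meas import *
print(*yaw()); im,c=snap('wrist','w8.png');np.save('w8.npy',im);np.save('w8c.npy',c['cam_to_world'])
a=-.1095;W=[]
for i,L in enumerate(BL):
    u=proj(c,(.4949+np.cos(a)*L[0]-np.sin(a)*L[1],.214+np.sin(a)*L[0]+np.cos(a)*L[1],.005));print(L,u.round(1))
cs=eyes.get_calibration('scene');print('bottle',ray(cs,(333,315),0))
```

```text
[0.4835 0.2134 0.1988] 3.0369 tilt [ 0.0007 -0.0003] q6 0.52 21.65 0.0858
(0.06, 0.04) [295.7 218.7]
(0.06, -0.04) [222.2 218.4]
(-0.06, 0.04) [300.9 106.1]
(-0.06, -0.04) [218.7 105.7]
(0.05, 0) [259.  210.1]
bottle [0.67083248 0.38813833 0.        ]
```

View pics/w8.png

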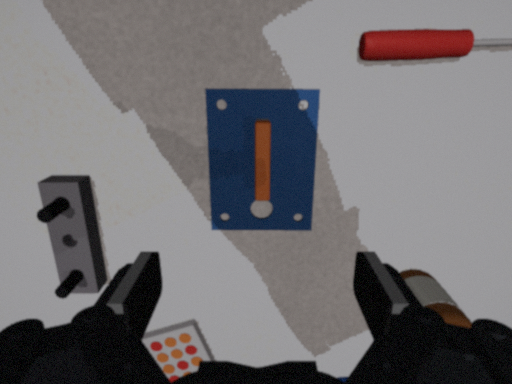

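All four screw holes are visible at (222,104), (303,105), (225,216), (298,217), the large hole is at (262,208), and the bar lies along the image column direction.

Run:
```python
from meas import *
im=np.load('w8.npy');c=dict(K=eyes.get_calibration('wrist')['K'],cam_to_world=np.load('w8c.npy'));W=[]
for uv in[(298,217),(225,216),(303,105),(222,104)]:
    q,r=rim(im,uv,8);print(q,r);W.append(ray(c,q,.004)[:2])
t,a,e=rigid(BL[:4],W);g=t-.012*np.array([np.cos(a),np.sin(a)]);print('cover',t.round(4),a,e.round(1).tolist(),'grip',g.round(4))
print('base rel turn',-.264-a)
w=im.astype(int);m=((w[...,2]>120)&(w[...,0]<70)&(w[...,1]<140)).astype(np.uint8);m[:,:235]=0;m[:,290:]=0;m[:100]=0;m[225:]=0
p=cv2.findNonZero(m);print('bar',cv2.minAreaRect(p), ray(c,cv2.minAreaRect(p)[0],.045))
```

```text
[297.5 217. ] 3.6401548385620117
[224.5 216. ] 3.6401548385620117
[302.62068987 104.46551704] 5.059938430786133
[221.19230747 104.19230747] 4.7310261726379395
cover [0.4934 0.2163] -0.10951999613468878 [[0.1, -0.2], [-0.7, 0.4], [0.2, -0.5], [0.4, 0.2]] grip [0.4815 0.2176]
base rel turn -0.15448000386531124
bar ((262.5, 161.5), (75.0, 11.0), 90.0) [0.48039843 0.21804717 0.045     ]
```

{"fn": "drive_tool", "kwargs": {"deltas": [[[-2, 4, -30], -0.005, 1], [[0, 0, -40], 0, 1], [[0, 0, -40], 0, 1], [[0, 0, -30], 0, 1], [[0, 0, -20], 0, 1], [[0, 0, -10], 0, 1], [[0, 0, 0], 0, 1], [[0, 0, 0], 0, 1]]}}

```text
clock: 22.7
eef_pos: [0.4822, 0.2181, 0.0294]
tool_rot: [0.171, 3.135, 0.0]
ft_force: [0.1, -0.3, 0.2]
opening: 0.0854
```

Run:
```python
from meas import *
print(*yaw(),env.get_obs()['ft_force'])
```

```text
[0.4822 0.2181 0.0294] 3.0325 tilt [0.0017 0.0002] q6 0.53 22.7 0.0854 [ 0.14852452 -0.33909802  0.23843425]
```

{"fn": "drive_tool", "kwargs": {"deltas": [[[-0.6, -0.4, -9], 0, 1], [[0, 0, 0], 0, 0.5], [[0, 0, 0], 0, 0], [[0, 0, 0], 0, 0], [[0, 0, 0], 0, 0], [[0, 0, 0], 0, 0], [[0, 0, 0], 0, 0], [[0, 0, 0], 0, 0]]}}

```text
clock: 23.7
eef_pos: [0.4812, 0.2177, 0.0198]
tool_rot: [0.171, 3.136, -0.0]
ft_force: [-1.0, 0.0, 4.6]
opening: 0.0127
```

{"fn": "drive_tool", "kwargs": {"deltas": [[[0, 0, 0], 0, 0], [[0, 0, 0], 0, 0]]}}

```text
clock: 23.95
eef_pos: [0.4811, 0.2177, 0.0198]
tool_rot: [0.171, 3.136, -0.0]
ft_force: [-1.7, -0.2, 5.3]
opening: 0.0132
```

Run:
```python
from meas import *
print(*yaw(),env.get_obs()['ft_force'])
```

```text
[0.4811 0.2177 0.0198] 3.0328 tilt [ 0.0008 -0.0002] q6 0.53 23.95 0.0132 [-1.66175459 -0.20063194  5.2820579 ]
```

Gripped. Lifting gently to well above pin height.

{"fn": "drive_tool", "kwargs": {"deltas": [[[0, 0, 5], 0, 0], [[0, 0, 10], 0, 0], [[0, 0, 20], 0, 0], [[0, 0, 30], 0, 0], [[0, 0, 30], 0, 0], [[0, 0, 15], 0, 0], [[0, 0, 0], 0, 0], [[0, 0, 0], 0, 0]]}}

```text
clock: 24.95
eef_pos: [0.4805, 0.2173, 0.1284]
tool_rot: [-0.171, -3.136, 0.002]
ft_force: [-0.3, 0.5, -3.0]
opening: 0.013
```

Run:
```python
from meas import *
print(*yaw(),env.get_obs()['ft_force']);im,c=snap('wrist','w9.png');np.save('w9.npy',im);np.save('w9c.npy',c['cam_to_world'])
e=env.get_obs()['eef_pos'];a=-.1095
for L in BL:
    d=np.array(L)+[.012,0];print(L,proj(c,e+[np.cos(a)*d[0]-np.sin(a)*d[1],np.sin(a)*d[0]+np.cos(a)*d[1],-.0148]).round(1))
```

```text
[0.4805 0.2173 0.1284] 3.0326 tilt [-0.0008 -0.001 ] q6 0.53 24.95 0.013 [-0.337181    0.49951093 -2.95841574]
(0.06, 0.04) [326.  347.3]
(0.06, -0.04) [189.8 347.2]
(-0.06, 0.04) [343.  146.6]
(-0.06, -0.04) [173.8 146.4]
(0.05, 0) [257.9 333.6]
```

View pics/w9.png

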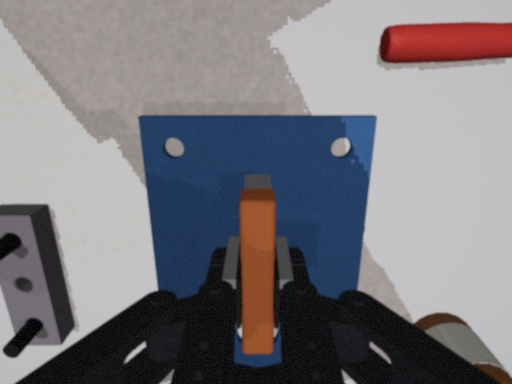

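The cover is held, with its -x holes at (174,147) and (341,147) and its -x edge at row 115, columns 139–376. I'll check level and in-hand offset from those.

Run:
```python
from meas import *
from scipy.optimize import brentq
im=np.load('w9.npy');c=dict(K=eyes.get_calibration('wrist')['K'],cam_to_world=np.load('w9c.npy'));e=np.array([.4805,.2173,.1284])
w=im.astype(int);m=((w[...,0]-w[...,2]>40)).astype(np.uint8)
for r in(113,114,115,116,117,118,120): x=np.where(m[r,100:420])[0]+100; print(r,(x.min(),x.max(),len(x)) if len(x) else None)
E1=[]
for r in (118,125,160,200,250,280):
    x=np.where(m[r,100:420])[0]+100;l,R=x.min()-.5,x.max()+.5
    f=lambda z:np.hypot(*(ray(c,(l,r),z)-ray(c,(R,r),z))[:2])-.110
    z=brentq(f,.05,.16);A,B=ray(c,(l,r),z),ray(c,(R,r),z);print('row',r,'z top rel TCP',z-e[2],'mid rel TCP',((A+B)/2-e)[:2],'yaw',np.arctan2(*(A-B)[:2])) 
for uv in[(340.5,147),(174.5,147.5)]:
    q,r=rim(im,uv,14);p=ray(c,q,e[2]-.0165);print(q,r,(p-e).round(4))
```

```text
113 None
114 None
115 None
116 (np.int64(171), np.int64(373), 36)
117 (np.int64(140), np.int64(375), 236)
118 (np.int64(139), np.int64(375), 237)
120 (np.int64(140), np.int64(375), 236)
row 118 z top rel TCP -0.016273993199366635 mid rel TCP [-0.06094885  0.00603235] yaw -3.0333269573023434
row 125 z top rel TCP -0.015889885134457327 mid rel TCP [-0.05776456  0.00592025] yaw -3.0333214195722955
row 160 z top rel TCP -0.01597387240633022 mid rel TCP [-0.04102383  0.00410589] yaw -3.033292583350296
row 200 z top rel TCP -0.017431803078840846 mid rel TCP [-0.01989166  0.00156203] yaw -3.033257088389752
row 250 z top rel TCP -0.017317961918220257 mid rel TCP [ 0.00857811 -0.00126885] yaw -3.03320839514881
row 280 z top rel TCP -0.01756428948404505 mid rel TCP [ 0.02733977 -0.00358008] yaw -3.0331765629803678
[340.5 146.5] 10.700567245483398 [-0.0432  0.0442 -0.0165]
[174.32758617 146.32758617] 10.362872123718262 [-0.0519 -0.0347 -0.0165]
```

The cover is level to about 0.02 rad and sits within 0.5 mm of where it should in the hand. Carrying it across with the underside about 107 mm up (the pin top is at 75 mm).

{"fn": "drive_tool", "kwargs": {"deltas": [[[0, -10, 0], 0, 0], [[0, -20, 0], -0.01, 0], [[1, -30, 0], -0.015, 0], [[1, -35, 0], -0.015, 0], [[1, -35, 0], -0.015, 0], [[1, -35, 0], -0.015, 0], [[2, -35, 0], -0.015, 0], [[2, -35, 0], -0.015, 0]]}}

```text
clock: 26.0
eef_pos: [0.4884, -0.0197, 0.1294]
tool_rot: [0.33, 3.124, -0.001]
ft_force: [0.4, -0.4, -3.0]
opening: 0.0129
```

{"fn": "drive_tool", "kwargs": {"deltas": [[[2, -35, 0], -0.015, 0], [[1, -35, 0], -0.015, 0], [[1, -35, 0], -0.015, 0], [[1, -30, 0], -0.0095, 0], [[1, -25, 0], 0, 0], [[0, -15, 0], 0, 0], [[0, -6, 0], 0, 0], [[0, 0, 0], 0, 0]]}}

```text
clock: 27.0
eef_pos: [0.4948, -0.1983, 0.1294]
tool_rot: [0.413, 3.114, -0.0]
ft_force: [0.1, 1.1, -2.2]
opening: 0.0131
```

{"fn": "drive_tool", "kwargs": {"deltas": [[[0, 0, 0], 0, 0], [[0, 0, 0], 0, 0]]}}

```text
clock: 27.25
eef_pos: [0.4951, -0.1978, 0.1295]
tool_rot: [0.411, 3.114, -0.0]
ft_force: [-0.1, -0.0, -2.8]
opening: 0.0129
```

Run:
```python
from meas import *
p=yaw();print(*p,env.get_obs()['ft_force']);print('to go mm',(np.array([.4948,-.1995])-p[0][:2])*1e3,'turn',np.pi-.264-p[1])
```

```text
[ 0.4951 -0.1978  0.1295] 2.879 tilt [ 0.0005 -0.0003] q6 -0.12 27.25 0.0129 [-0.11578463 -0.02432611 -2.77982558]
to go mm [-0.3 -1.7] turn -0.001407346410207122
```

{"fn": "drive_tool", "kwargs": {"deltas": [[[-0.3, -1.7, -10], 0, 0], [[0, 0, -10], 0, 0], [[0, 0, -5], 0, 0], [[0, 0, 0], 0, 0], [[0, 0, 0], 0, 0]]}}

```text
clock: 27.88
eef_pos: [0.4949, -0.2002, 0.1047]
tool_rot: [0.412, 3.114, -0.001]
ft_force: [0.4, 0.8, -2.7]
opening: 0.013
```

Run:
```python
from meas import *
p=yaw();print(*p,env.get_obs()['ft_force']);im,c=snap('wrist','w10.png');e=env.get_obs()['eef_pos'];a=-.2645
for L in BL[2:]:
    f=lambda t,z:proj(c,np.array([t[0]+np.cos(a)*L[0]-np.sin(a)*L[1],t[1]+np.sin(a)*L[0]+np.cos(a)*L[1],z])).round(1)
    print(L,'thread',f((.5065,-.203),.043),'cover',f(e[:2]+.012*np.array([np.cos(a),np.sin(a)]),e[2]-.0165))
for uv in [(343,147),(174,147)]:
    q,r=rim(im,uv,16);print('bright',q,r)
cv2.imwrite('pics/c10.png',np.hstack([cv2.resize(im[90:200,130:390],None,fx=3,fy=3,interpolation=3)]))
s,cs=snap('scene');s2,_=snap('side')
cv2.imwrite('pics/m10.png',np.vstack([cv2.resize(im[100:190,130:390],(780,270),interpolation=3),np.hstack([cv2.resize(s[110:230,160:320],(390,300),interpolation=3),cv2.resize(s2[110:230,215:375],(390,300),interpolation=3)])]))
```

```text
[ 0.4949 -0.2002  0.1047] 2.8782 tilt [ 0.0008 -0.0005] q6 -0.12 27.875 0.013 [ 0.35418507  0.81397458 -2.66748539]
(-0.06, 0.04) thread [324.7 129.7] cover [342.1 146.1]
(-0.06, -0.04) thread [192.2 129.5] cover [174.4 145.9]
(0.05, 0) thread [258.  284.6] cover [257.7 331.6]
bright [348.5 145.5] 2.549609661102295
bright [168. 146.] 7.071167945861816
```

View pics/m10.png

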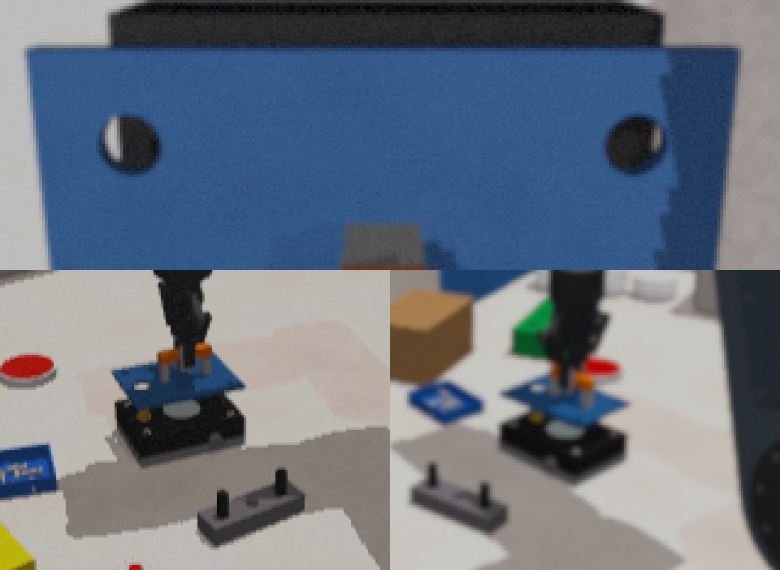

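The cover sits square over the base, with side overlaps of 83 and 77 crop pixels, so under 1 mm off. The pin is under the large hole. Now the slow descent.

{"fn": "drive_tool", "kwargs": {"deltas": [[[0, 0.5, -3], 0, 0], [[0, 0, -4], 0, 0], [[0, 0, -4], 0, 0], [[0, 0, -3], 0, 0], [[0, 0, 0], 0, 0]]}}

```text
clock: 28.65
eef_pos: [0.4946, -0.1995, 0.0902]
tool_rot: [0.412, 3.114, -0.0]
ft_force: [0.7, -0.2, -2.7]
opening: 0.013
```

{"fn": "drive_tool", "kwargs": {"deltas": [[[0, 0, -4], 0, 0], [[0, 0, -4], 0, 0], [[0, 0, -3], 0, 0], [[0, 0, -2], 0, 0], [[0, 0, -1], 0, 0], [[0, 0, 0], 0, 0], [[0, 0, 0], 0, 0]]}}

```text
clock: 29.52
eef_pos: [0.4948, -0.1996, 0.0766]
tool_rot: [0.412, 3.114, -0.001]
ft_force: [-0.4, 0.4, -2.6]
opening: 0.0128
```

Run:
```python
from meas import *
p=yaw();print(*p,env.get_obs()['ft_force']);im,c=snap('wrist','w11.png');e=env.get_obs()['eef_pos'];a=-.2645
for L in BL[2:4]:
    f=lambda t,z:proj(c,np.array([t[0]+np.cos(a)*L[0]-np.sin(a)*L[1],t[1]+np.sin(a)*L[0]+np.cos(a)*L[1],z])).round(1)
    print(L,'thread',f((.5065,-.203),.043),'cover top/bottom',f(e[:2]+.012*np.array([np.cos(a),np.sin(a)]),e[2]-.0165),f(e[:2]+.012*np.array([np.cos(a),np.sin(a)]),e[2]-.0215))
s,cs=snap('scene');s2,_=snap('side')
cv2.imwrite('pics/m11.png',np.vstack([cv2.resize(im[100:190,130:390],(780,270),interpolation=3),np.hstack([cv2.resize(s[125:215,180:290],(390,320),interpolation=3),cv2.resize(s2[130:220,235:345],(390,320),interpolation=3)])]))
```

```text
[ 0.4948 -0.1996  0.0766] 2.8782 tilt [ 0.0006 -0.0005] q6 -0.12 29.525 0.0128 [-0.3862745  0.4088668 -2.5876374]
(-0.06, 0.04) thread [333.9 139.2] cover top/bottom [342.1 145.9] [339.7 143.7]
(-0.06, -0.04) thread [181.6 139. ] cover top/bottom [174.4 145.6] [176.8 143.5]
```

The picture limit is reached, so I'll check numerically: the hole outlines and the thread rims seen through them.

Run:
```python
from meas import *
im=cv2.imread('pics/w11.png').astype(int)
for x0 in(174,342):
    w=im[132:160,x0-16:x0+16];h=((w[...,0]-w[...,2])<25).astype(np.uint8);b=max(blobs(h),key=lambda t:t[1])
    r=(w.min(2)>85);p=np.argwhere(r)[:,::-1]+[x0-16,132]
    print('hole centre',b[0]+[x0-16,132],'size',b[2:],'rim px',len(p),p.mean(0) if len(p) else '',p.min(0) if len(p) else '',p.max(0) if len(p) else '')
    for row in w.min(2)[::2,::2]: print(''.join(f'{v:4d}' for v in row))
```

```text
hole centre [173.75720165 147.11111111] size (np.int32(19), np.int32(18)) rim px 76 [176.96052632 144.19736842] [171 138] [184 149]
  53  55  53  55  54  58  51  53  49  51  53  52  53  51  52  57
  54  53  53  54  55  55  48  51  50  52  54  53  48  54  49  48
  50  50  53  56  54  47  56  57  59  52  51  54  49  53  50  50
  52  49  52  56  50  47  52 116 102  54  46  54  53  49  52  58
  50  54  52  52  40  25  52 126 127  60  33  48  53  55  53  53
  52  55  50  41  16  19  30 105 138  95  33  32  48  51  51  53
  51  54  46  23  13  16  22  70 128 130  96  59  55  60  49  58
  56  50  46   9  22  15  13  26  78 127 141 141 145  82  53  52
  51  49  38  18  16  22  12  17  28  63 124 163 165  97  55  54
  49  49  48  25  18  21  18  12  23  23  39  61  75  55  52  51
  50  51  54  36  16  18  24  19  16  17  21  29  37  48  51  43
  48  50  49  45  32  20  19  24  22   3  17  23  46  54  51  56
  57  50  46  52  46  32  18  20  19  19  26  41  54  52  49  52
  51  53  53  52  49  48  47  30  30  41  41  52  49  48  51  52
hole centre [340.34782609 146.88695652] size (np.int32(19)
[... 283 characters left out ...]
56  54  52  49  70 108  84  43  52  52  47  29  32
  48  54  50  52  52  35  30 100 140  99  19  34  46  52  39  36
  54  53  50  46  31  15  78 162 171  82  18  13  37  47  40  39
  52  54  53  54  56  98 156 179 134  43  22  20  21  44  43  39
  49  53  66 142 160 173 178 151  69  27  25  24   9  39  37  35
  53  46  77 161 168 157 118  60  28  23  21  18  18  39  47  33
  53  50  55  73  68  57  29  29  23  25  28  14  18  43  52  38
  57  50  51  33  29  26  24  29  29  22  13  19  28  49  53  36
  53  51  48  42  28  28  25  26  29  22  24  24  46  57  50  43
  52  54  57  55  40  27  19  27  21  30  33  49  50  56  50  43
  48  57  51  54  55  48  40  38  42  45  51  55  54  53  55  48
```

Both thread rims show mirror-symmetrically through the two visible holes. The holes lie within about 1 mm of prediction, and the wrist force is just the cover's weight, so I'm handing in.

{"fn": "drive_tool", "kwargs": {"deltas": [[[0, 0, 0], 0, 0], [[0, 0, 0], 0, 0], [[0, 0, 0], 0, 0], [[0, 0, 0], 0, 0]]}}

```text
clock: 30.18
eef_pos: [0.4947, -0.1996, 0.0765]
tool_rot: [0.412, 3.114, -0.0]
ft_force: [-1.0, 0.2, -2.1]
opening: 0.0127
```

```bash
python3 -c "
from meas import *
print(*yaw(),env.get_obs()['ft_force']);print(env.job_done())"
```

```text
[ 0.4947 -0.1996  0.0765] 2.8783 tilt [ 0.0005 -0.0004] q6 -0.12 30.175 0.0127 [-1.00244951  0.19200054 -2.10397216]
the job is handed in; nothing more can be done
None
```

The brass pin is seated in the base bore and released. The cover is held level over the base, its underside about 12 mm above the top face. I handed the job in at 30 s; no verdict was reported.

**Pin:** the wrist view after release put its top edge at image row 213, against 213.4 predicted for a seated pin. The floor contact also came at the expected height.

**Cover:**
- **Alignment:** the tool is within about 0.2 mm of its target, with tool tilt below 0.001 rad. The two screw holes I could see lie within about 1 mm of their threads, with the rims showing symmetrically through both.
- **Contact:** the wrist force was 2 to 3 N during the hover, about the cover's own weight, so I saw no sign of it touching the base or pin.

**Limits and disagreements:**
- **Joint stop:** joint 6 hit its end stop early on and left a 0.035 rad lean. I cancelled it by pushing against the opposite stop.
- **Cover in the grip:** the cover measured about 1.7 mm lower than nominal in the fingers, with roughly 0.02 rad of sag. I allowed for the lower position in the hover height.
- **Not seen:** the two +x screw holes and the pin hole were hidden by the fingers, so their alignment is inferred. The last pictures could not be viewed because of the picture limit, so that check used pixel values only.

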